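# Open a dust port for turning

### The arm

A 6-joint arm with a two-finger parallel gripper is mounted at the origin on the work surface. World frame = base frame: x ahead of the robot, y to its left, z up, the work surface at z = 0. Lengths are in m, angles in rad, forces in N, time in s.
With the tool pointing down it reaches from about 0.25 to 0.775 m from the base axis. Payload 4 kg.
Tool frame: the origin (TCP) lies at the centre of the arm's flange, where the gripper is bolted on; the fingertips stand 199 mm ahead of it and the grasp point (between the pads) lies 180 mm ahead of it; z points along the fingers, y is the line along which they close (so a half turn about z gives the same grasp; the last joint's range is limited). The gripper opens to 94 mm and grips with 3 to 60 N. Pads are 16 mm wide; open, the fingers measure 119 mm over their backs; the gripper's body (75 mm by 177 mm) begins 78 mm behind the grasp point.
Start: joints at [-0.103, 0.087, 1.371, -0, 1.684, -0.103], TCP at [0.55, -0, 0.405] pointing down, gripper open.
Joint ranges: [-3.1, 3.1], [-0.76, 2.03], [0.27, 2.55], [-1.08, 4.22], [0.17, 2.65], [-2.57, 2.57]. Speed limits (rad/s): [2.79, 2.79, 3.14, 3.14, 3.14, 3.14].

### API

Orientations are given as [roll, pitch, yaw] about the fixed x, y, z axes, in that order (R = Rz(yaw) Ry(pitch) Rx(roll)).
In Python, from bench import robot, eyes, models gives the robot as it stands.
- The arm moves only by the tool step_arm, never from a script. Its argument "commands" is a list that holds one entry, the list of rows, each a list of 7 numbers: the shift along the tool's x, y, z in mm, then the turn, a rotation vector about the tool's x, y, z in rad, then the finger opening in mm, from 0 to 94. In form: [[[tx, ty, tz, wx, wy, wz, gripper], ...]]. A call has 1 to 20 rows; each row shifts and turns the commanded pose from where the row before left it, along the tool's axes as they then stand; what a row does not reach is not made up. A row lasts 1/8 s, in which the tool goes at most 62.5 mm and 10.7 degrees, less where a joint would pass 70% of its speed; a pose out of reach is approached as far as the arm can. A call is refused whole if a number of a shift passes 62.5 or a number of a turn 0.188, either way. A call with a gripper value outside its range is refused whole. The fingers move at their own pace and stop on an object; the grip force is fixed at half the most. Time passes only in rows, so rows that do not move let the fingers close. It gives the time, the measured TCP pose, the force, the opening and the grip force at its end, in the units of the state.
- robot.get_obs(): the state, without advancing time (a new reading comes with each control period).
- eyes.snapshot(name): name is "scene" or "side" or "wrist"; returns a dict with "color" (384x512x3 uint8, red, green, blue), "camera_matrix" (3x3 intrinsics, pixels), "D" ([k1, k2, p1, p2, k3] as OpenCV has them; the pictures are not rectified), "eye" and "rotation" of the camera in the world; the wrist camera has in their place "tool_from_camera" (4x4, takes a point from camera to tool coordinates, whose origin is the TCP and whose axes are the flange's). Camera axes: x right, y up, looking along -z (the intrinsics and any distortion apply to the point x, -y, -z); pixel columns grow to the right and rows downward; lengths in m; the calibration is good to about 2 mm. A picture is of the moment at which its call begins: read the wrist's pose just before it. There is no depth.
- robot.close_job(): hands the job in; it is judged then, once.
Trained networks look in a picture, given as the dict that the camera call returned (one of the last four; its "shot" number tells which), for a name from the list of things; names that differ only in an ending like _2 or _b are one class to them, and where a whole thing is asked for, a point or a joint stands for the part that bears it (a point fixed in the world has none). Each returns a list of dicts, best first, with "confidence" (0 to 1); they miss things now and then, are a little off and sometimes report something else, mostly with a low value. They report only what shows in the picture. A call takes as long as a camera call.
- models.masks_of(picture, query): "mask" (384x512 bool, what is visible of it) and "xy" ([column, row] in pixels, amid what is visible of it).
- models.tip_of(picture, query): "xy" ([column, row] in pixels: a listed point, or the origin of a listed thing).
The state is a dict: "time": time; "joint_positions": joint angles; "qvel": joint speeds; "joint_torque": joint torques, N m; "tool_pos": TCP position; "ee_rot": TCP orientation; "wrist_force": force on the tool from outside, world axes, zero at the start; "wrist_torque": the same for the moment, N m; "width": finger opening in m; "finger_force": force on a finger pad.
Only numpy, scipy, OpenCV 4.12 (cv2) and the standard library are available. Lean on these libraries where they do the work, as an engineer would, in place of code of your own. Each camera call takes 0.05 s, during which the arm holds its last target. There are 200 camera calls.

### The job

Get the dust extraction ready for turning: lift the yellow cap off the slanted dust port and set it, handle up, all the way down in the dark wooden dish, without letting it drop. Then pull the orange blast gate fully open, and after that push the extractor's red-knobbed switch lever fully over to its other side. Leave the other things on the bench where they are.

Things in the scene. Friction and masses are not known exactly. Their poses are not given: they have to be found in the camera images.
- cap_center (a point): Centre of the loose yellow cap, 86 mm across, 70 mm tall, 0.12 kg; z out of its top. From 8 mm below to 35 mm above this point stands a flat handle 14 mm thick along the cap's y, 56 mm wide along its x. At the start it sits on the port, leaning 35 degrees from vertical towards the robot; it comes off along its own z
- cap: The same yellow cap; origin at the centre of its lower rim, 35 mm below its centre, z out of its top. Its round skirt (27 mm tall, wall 4 mm) slips over the port by 22 mm with 3 mm play all round
- plenum: Fixed grey dust box, 200 x 220 x 80 mm, origin under its centre, x away from the robot, y left. The white port rises from its top, leaning 35 degrees to -x. A blue lamp bar 22 mm thick crosses above, along y from -120 to 260 mm at x = -75 mm, z = 300 mm, arms back to posts at x = 115 mm: it blocks a gripper pointing straight down at cap or gate; one leaning along the port's axis passes in front
- port_mouth (a point): Centre of the round mouth of the white port, 72 mm outside diameter, 163 mm above the bench; its axes are those of the dust box
- gate_grip (a point): Centre of the orange blast gate's handle: a flat tab 14 mm thick along this point's y, 50 mm wide along x, from 28 mm below (its 5 mm plate) to 23 mm above along z, which is parallel to the port's axis (35 degrees from vertical). Shut, it stands 105 mm to the +y side of the port's axis; the gate opens level along +y
- gate (a joint): How far the gate is open, in m: 0 shut, 0.070 fully open against its stop; needs about 3 N and stays where it is left
- dish_floor (a point): Centre of the inner floor of the fixed dark turned wooden dish that holds the cap: 98 mm across inside, 116 mm outside, floor 6 mm and rim 22 mm above the bench. A cap fully down in it has its centre 35 mm above this point
- switch_base: Fixed grey block of the extractor switch, 70 x 50 mm and 25 mm tall, origin at the centre of its underside. The lever turns about the block's y axis, 22 mm above the bench; at the start it leans towards the block's -x side
- switch_tip (a point): Centre of the red ball knob, 26 mm across, at the end of the switch lever (a 10 mm rod), 80 mm from the lever's pivot
- switch (a joint): Lever angle in rad: 0 leaning about 29 degrees to the block's -x side (off), 1.0 leaning as far to its +x side (on); under 2 N at the knob, stays where it is left
- blank: Bystander: square wooden turning blank, 46 x 220 x 46 mm, long along its y axis, origin under its centre
- gouge: Bystander: turning gouge lying flat, red handle, brass ferrule and steel blade, 320 mm long along its x axis, 28 mm thick, origin on the bench under it, 10 mm from its middle
- wax: Bystander: jar of wax, 80 mm across, 65 mm tall, origin under its centre
- bowl: Bystander: small pale wooden bowl, 140 mm across, 55 mm tall, origin under its centre
- faceplate: Bystander: steel lathe faceplate, 90 mm across, 16 mm thick, lying flat, origin under its centre
- sander: Bystander: cork sanding block, 110 x 65 x 40 mm, origin under its centre
- offcut: Bystander: round pale wooden offcut, 70 mm across, 50 mm tall, origin under its centre

How it is judged:
By the outcome, as a careful person would: the job done as asked, in the order asked, and still so for the second after the job is handed in, with the robot touching nothing.
It also fails if it takes over 72 s, if anything falls off the work surface, if the arm or the gripper's body presses on something with over 40 N, if the wrist force passes 120 N, or if a joint passes its speed limit or range.

## Working session

There is one attempt and no reset: what is moved stays moved. The work goes in short steps, Python scripts to look and compute and a tool call to move; the robot and the scene stay as the last step left them, time stands still between calls to the robot, and variables do not carry over. Pictures are saved under pics/ and viewed, at most 10 in all, crops included, and the job is handed in when it is done.

Besides the shell and the picture viewer there is one more tool, called after ">>>" as name(argument=value, ...), one argument or row to a line, values as JSON. step_arm: Moves the arm, as the interface text tells. Its arguments: {"type":"object","properties":{"commands":{"type":"array"}},"required":["commands"]}

```bash
mkdir -p pics; ls; cat > h.py <<'E'
import numpy as np, cv2
from bench import robot, eyes, models
from scipy.spatial.transform import Rotation as R
from scipy.optimize import least_squares
def ray(p,xy,T=None):
    u=cv2.undistortPoints(np.array([[xy]],float),np.array(p["camera_matrix"]),np.array(p["D"],float))[0,0]
    d=np.array([u[0],-u[1],-1.]);d/=np.linalg.norm(d)
    if "eye" in p: return np.array(p["eye"]),np.array(p["rotation"])@d
    M=T@np.array(p["tool_from_camera"]);return M[:3,3],M[:3,:3]@d
def plane(o,d,z): return o+d*(z-o[2])/d[2]
def tri(rays):
    A=sum(np.eye(3)-np.outer(d,d) for o,d in rays);b=sum((np.eye(3)-np.outer(d,d))@o for o,d in rays)
    x=np.linalg.solve(A,b);return x,[round(1000*np.linalg.norm(np.cross(x-o,d)),1) for o,d in rays]
def pose():
    s=robot.get_obs();T=np.eye(4);T[:3,:3]=R.from_euler('xyz',s["ee_rot"]).as_matrix();T[:3,3]=s["tool_pos"];return T
def proj(p,X,T=None):
    if "eye" in p: Rm,e=np.array(p["rotation"]),np.array(p["eye"])
    else: M=T@np.array(p["tool_from_camera"]);Rm,e=M[:3,:3],M[:3,3]
    c=(np.atleast_2d(X)-e)@Rm; c=c*[1,-1,-1]
    return cv2.projectPoints(c,np.zeros(3),np.zeros(3),np.array(p["camera_matrix"]),np.array(p["D"],float))[0][:,0]
def save(p,n): cv2.imwrite("pics/"+n,p["color"][:,:,::-1])
E
python3 - <<'E'
from h import *
s=robot.get_obs();print(s)
T=pose()
P={n:eyes.snapshot(n) for n in("scene","side","wrist")}
for n in P: save(P[n],n+"0.png")
cv2.imwrite("pics/all0.png",np.hstack([P["scene"]["color"],P["side"]["color"]])[:,:,::-1])
for q in "cap_center cap plenum port_mouth gate_grip dish_floor switch_base switch_tip blank gouge wax bowl faceplate sander offcut".split():
    rs=[]
    for n in P:
        r=models.tip_of(P[n],q)
        if r:
            print(q,n,np.round(r[0]["xy"],1),round(r[0]["confidence"],2),end=" | ")
            rs.append(ray(P[n],r[0]["xy"],T))
    if len(rs)>1: x,e=tri(rs);print(np.round(x,4),e)
    else: print()
E
```

```text
pics
{'time': 0.0, 'joint_positions': array([-1.03102613e-01,  8.79464841e-02,  1.37225265e+00,  1.21974484e-07,
        1.68359358e+00, -1.03113933e-01]), 'qvel': array([-2.69477701e-04, -6.42425809e-04, -5.81887006e-04,  7.07124695e-04,
        5.62776820e-05,  7.64883663e-04]), 'joint_torque': array([ 1.28542815e-03, -3.40182602e+01, -3.02423716e+01,  7.18220207e-02,
        3.29729996e-02, -1.13141955e-04]), 'tool_pos': array([5.49885463e-01, 5.81311879e-06, 4.03509169e-01]), 'ee_rot': array([-3.13940429e+00, -2.26575590e-04,  1.57080741e+00]), 'wrist_force': array([-0.227657  , -0.47603564, -0.04977239]), 'wrist_torque': array([ 0.01909707, -0.02468118, -0.00710146]), 'finger_force': 0.0, 'width': 0.09404204735104911}
cap_center scene [221.2 209.2] 0.91 | cap_center side [235.4 161. ] 0.86 | cap_center wrist [281.8 351.1] 0.96 | Traceback (most recent call last):
  File "<stdin>", line 14, in <module>
  File "h.py", line 13, in tri
    x=np.linalg.solve(A,b);return x,[round(1000*np.linalg.norm(np.cross(x-o,d)),1) for o,d in rays]
                                                               ~~~~~~~~^^^^^^^
    raise ValueError("At least one array has zero dimension")
ValueError: At least one array has zero dimension
```

```bash
python3 - <<'E'
from h import *
for n in("scene","side","wrist"):
    p=eyes.snapshot(n); print({k:v for k,v in p.items() if k!="color"})
    o,d=ray(p,[200,200],pose());print(o,d)
E
```

```text
{'camera_matrix': array([[410.74175176,   0.        , 259.07735407],
       [  0.        , 410.74175176, 188.4203231 ],
       [  0.        ,   0.        ,   1.        ]]), 'D': array([0.02788411, 0.        , 0.        , 0.        , 0.        ]), 'eye': array([ 1.24136619, -0.04616813,  1.23357683]), 'rotation': array([ 0.60349613, -0.00853545,  1.50467455]), 'shot': 4}
[ 1.24136619 -0.04616813  1.23357683] -1.5743828679244998
{'camera_matrix': array([[371.3504536 ,   0.        , 252.94388104],
       [  0.        , 371.3504536 , 195.11866953],
       [  0.        ,   0.        ,   1.        ]]), 'D': array([-0.0261987,  0.       ,  0.       ,  0.       ,  0.       ]), 'eye': array([0.21231325, 0.87509096, 1.00287726]), 'rotation': array([ 0.80848885, -0.02036483, -2.83658951]), 'shot': 5}
[0.21231325 0.87509096 1.00287726] 2.6940259070587476
{'camera_matrix': array([[327.77808368,   0.        , 254.1947108 ],
       [  0.        , 327.77808368, 190.47255469],
       [  0.        ,   0.        ,   1.        ]]), 'D': array([0.02759277, 0.        , 0.        , 0.        , 0.        ]), 'tool_from_camera': array([[ 4.23603882e-04,  9.64132786e-01,  2.65420027e-01,
         7.83180423e-02],
       [ 9.99999304e-01, -1.16092145e-04, -1.17427215e-03,
         1.58544659e-04],
       [-1.10134110e-03,  2.65420339e-01, -9.64132164e-01,
         1.91242080e-02],
       [ 0.00000000e+00,  0.00000000e+00,  0.00000000e+00,
         1.00000000e+00]]), 'shot': 6}
[0.55015431 0.07830769 0.38547647] [-0.16186081 -0.289454   -0.94340737]
```

View pics/scene0.png

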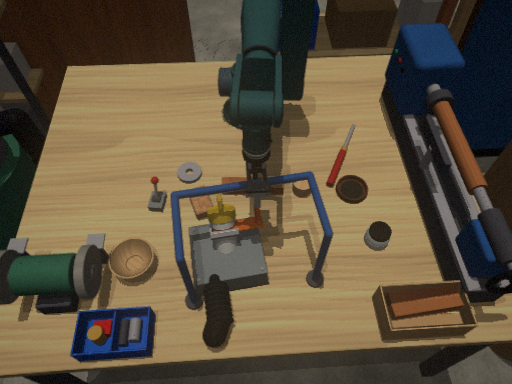

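View pics/side0.png

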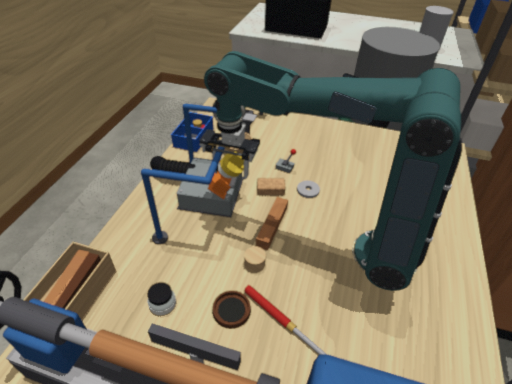

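```bash
sed -i 's/np.array(p\["rotation"\])/R.from_euler("xyz",p["rotation"]).as_matrix()/g' h.py
cat > look.py <<'E'
from h import *
import sys
T=pose()
P={n:eyes.snapshot(n) for n in("scene","side","wrist")}
save(P["wrist"],sys.argv[1]+".png")
for q in sys.argv[2:]:
    rs=[];print(q,end=" ")
    for n in P:
        r=models.tip_of(P[n],q)
        if r:
            print(n,np.round(r[0]["xy"],1),round(r[0]["confidence"],2),end=" | ")
            rs.append(ray(P[n],r[0]["xy"],T))
    if len(rs)>1: x,e=tri(rs);print(np.round(x,4),e)
    else: print()
E
python3 look.py w1 cap_center cap plenum port_mouth gate_grip dish_floor switch_base switch_tip blank gouge wax bowl faceplate sander offcut
```

```text
cap_center scene [224.6 206.5] 0.87 | side [237.  161.8] 0.83 | wrist [282.9 350.5] 0.64 | [ 0.569  -0.1024  0.174 ] [np.float64(5.9), np.float64(6.7), np.float64(4.9)]
cap scene [221.9 215.7] 0.55 | side [226.7 164.2] 0.65 | [ 0.5986 -0.1047  0.1562] [np.float64(4.3), np.float64(4.3)]
plenum scene [156.1 181.6] 0.65 | side [211.  191.8] 0.92 | wrist [300.2 203.6] 0.72 | [ 0.5794 -0.106   0.1478] [np.float64(219.7), np.float64(121.7), np.float64(103.9)]
port_mouth scene [221.1 212.8] 0.81 | side [231.7 160.5] 0.68 | [ 0.5877 -0.111   0.166 ] [np.float64(2.8), np.float64(2.8)]
gate_grip scene [256.6 215.5] 0.63 | side [219.9 188.2] 0.83 | wrist [300.5 203.4] 0.76 | [ 0.5877 -0.0008  0.1313] [np.float64(1.7), np.float64(2.6), np.float64(1.7)]
dish_floor scene [351.8 187.9] 0.88 | side [231.1 307.4] 0.71 | [0.4214 0.3551 0.0133] [np.float64(0.8), np.float64(0.8)]
switch_base scene [159.1 202.5] 0.62 | side [269.1 190.2] 0.49 | [ 0.4454 -0.3094 -0.0593] [np.float64(56.1), np.float64(56.1)]
switch_tip scene [155.7 179.8] 0.65 | side [293.3 149.5] 0.5 | [ 0.4049 -0.3333  0.1028] [np.float6
[... 295 characters left out ...]
float64(5.0)]
wax scene [372.5 237. ] 0.76 | side [163.6 302.9] 0.81 | [ 0.6185  0.3935 -0.0011] [np.float64(5.3), np.float64(5.3)]
bowl scene [340.7 157.4] 0.67 | side [238.5 147.9] 0.66 | [0.5176 0.1855 0.4062] [np.float64(68.2), np.float64(68.2)]
faceplate scene [190.  174.2] 0.91 | side [306.5 190.2] 0.71 | [ 0.314  -0.2317 -0.0015] [np.float64(1.2), np.float64(1.2)]
sander scene [198.6 204. ] 0.88 | side [271.1 188.4] 0.91 | wrist [180.6 300.9] 0.83 | [ 0.4495 -0.1933 -0.0037] [np.float64(6.1), np.float64(3.5), np.float64(8.1)]
offcut scene [302.6 185.5] 0.83 | side [255.8 263.1] 0.98 | wrist [119.3   0. ] 0.79 | [0.4038 0.1774 0.0079] [np.float64(6.7), np.float64(2.9), np.float64(9.0)]
```

View pics/wrist0.png

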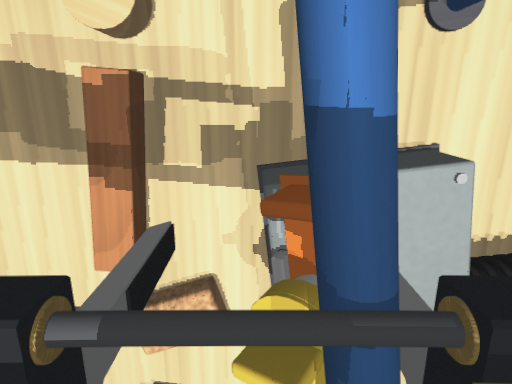

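```bash
python3 - <<'E'
from h import *
P={n:eyes.snapshot(n) for n in("scene","side","wrist")};T=pose()
for n,pts,z in(("scene",[(195,303),(316,283)],0),("side",[(160,239)],0),("scene",[(175,190),(211,186),(245,182),(312,175)],.3),("side",[(148,172),(222,160)],.3),("wrist",[(348,5),(353,105),(360,300)],.3)):
    for q in pts: print(n,q,z,plane(*ray(P[n],q,T),z).round(3))
S=np.vstack([P["scene"]["color"][130:320,130:350],]);S=cv2.resize(S,None,fx=3.4,fy=3.15,interpolation=cv2.INTER_CUBIC)
cv2.imwrite("pics/crop1.png",S[:,:,::-1])
E
```

```text
scene (195, 303) 0 [ 0.805 -0.202  0.   ]
scene (316, 283) 0 [0.765 0.175 0.   ]
side (160, 239) 0 [0.747 0.18  0.   ]
scene (175, 190) 0.3 [ 0.591 -0.226  0.3  ]
scene (211, 186) 0.3 [ 0.584 -0.128  0.3  ]
scene (245, 182) 0.3 [ 0.576 -0.033  0.3  ]
scene (312, 175) 0.3 [0.563 0.157 0.3  ]
side (148, 172) 0.3 [0.739 0.174 0.3  ]
side (222, 160) 0.3 [0.555 0.051 0.3  ]
wrist (348, 5) 0.3 [0.572 0.099 0.3  ]
wrist (353, 105) 0.3 [0.575 0.077 0.3  ]
wrist (360, 300) 0.3 [0.582 0.021 0.3  ]
```

View pics/crop1.png

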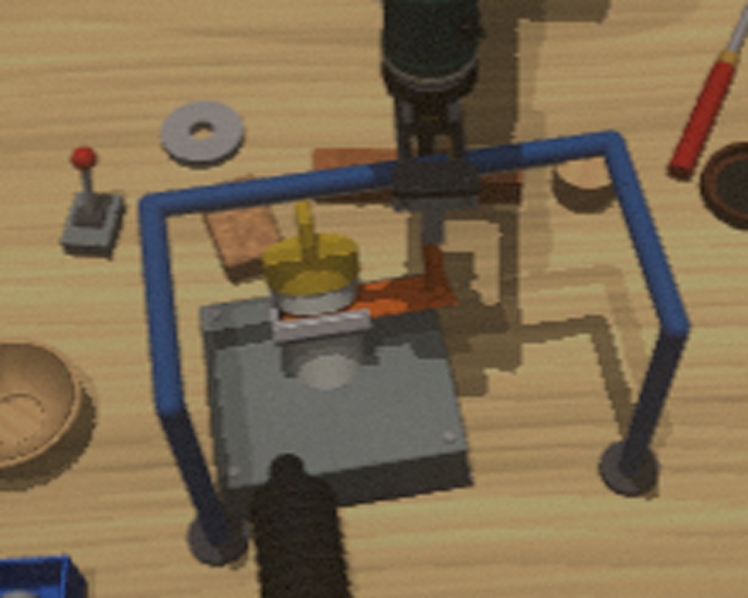

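>>> step_arm(
  commands=[
    [[0,0,-50,0,0,0,94],[0,0,-50,0,0,0,94],[0,0,-35,0,0,0,94],[-35,-51,0,0,0,0,94],[-35,-51,0,0,0,0,94],[-30,-51,0,0,0,0,94],[0,0,0,0,0,-0.166,94],[0,0,0,0,0,-0.166,94],[0,0,0,0,0,-0.166,94],[0,0,0,0,0,-0.166,94],[0,0,0,0,0,-0.166,94],[0,0,0,0,0,-0.166,94],[0,0,0,0,0,-0.166,94],[0,0,0,0,0,-0.166,94],[0,0,0,0,0,-0.166,94],[0,0,0,0,0,-0.164,94],[0,0,0,0,-0.153,0,94],[0,0,0,0,-0.153,0,94],[0,0,0,0,-0.153,0,94],[0,0,0,0,-0.152,0,94]],
  ],
)

```text
time: 5.5
tool_pos: [0.3968, -0.0999, 0.5401]
ee_rot: [-3.141, 0.616, -3.054]
wrist_force: [0.0, -0.7, -0.1]
width: 0.094
finger_force: 0.0
```

>>> step_arm(
  commands=[
    [[34,0,49,0,0,0,94],[35,0,49,0,0,0,94],[0,0,0,0,0,0,94]],
  ],
)

```text
time: 5.88
tool_pos: [0.3946, -0.099, 0.4092]
ee_rot: [3.128, 0.593, -3.062]
wrist_force: [0.2, 0.0, -0.4]
width: 0.0942
finger_force: 0.0
```

```bash
python3 look.py w2 cap_center gate_grip switch_tip switch_base dish_floor; python3 -c "
from h import *
print(pose().round(4))"
```

```text
cap_center scene [222.1 207.7] 0.93 | side [234.4 158.4] 0.58 | wrist [224.1 188.8] 0.57 | [ 0.5709 -0.1095  0.1677] [np.float64(4.1), np.float64(12.5), np.float64(11.2)]
gate_grip scene [254.7 211.3] 0.84 | side [219.8 186.4] 0.75 | wrist [340.1 181.5] 0.63 | [0.5788 0.0008 0.1382] [np.float64(8.1), np.float64(9.7), np.float64(8.5)]
switch_tip scene [157.2 181.6] 0.38 | side [293.4 149.3] 0.64 | [ 0.4072 -0.3309  0.1014] [np.float64(7.2), np.float64(7.2)]
switch_base scene [163. 202.] 0.82 | side [283.2 169.3] 0.83 | [ 0.4337 -0.3231  0.0022] [np.float64(0.7), np.float64(0.7)]
dish_floor scene [351.2 192.3] 0.93 | side [230.3 306.3] 0.58 | [0.4297 0.3501 0.0025] [np.float64(3.3), np.float64(3.3)]
[[-8.161e-01 -8.710e-02  5.714e-01  3.967e-01]
 [-7.120e-02  9.962e-01  5.010e-02 -1.000e-01]
 [-5.735e-01  2.000e-04 -8.192e-01  4.197e-01]
 [ 0.000e+00  0.000e+00  0.000e+00  1.000e+00]]
```

View pics/w2.png

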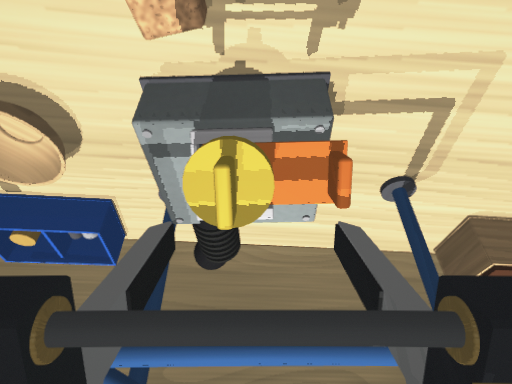

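```bash
cat > fit.py <<'E'
from h import *
from scipy.optimize import minimize
T=pose();P={n:eyes.snapshot(n) for n in("wrist","scene","side")}
def hull(p,X):
    S=4;u=proj(p,X,T);m=np.zeros((384,512),np.uint8)
    cv2.fillConvexPoly(m,cv2.convexHull(np.round((u)*16).astype(np.int32)),255,lineType=cv2.LINE_AA,shift=4);return m/255.
box=lambda a,b:np.array([[x,y,z] for x in(a[0],b[0]) for y in(a[1],b[1]) for z in(a[2],b[2])])/1e3
t=np.linspace(0,2*np.pi,60);cyl=np.vstack([np.c_[43*np.cos(t),43*np.sin(t),0*t+z] for z in(-35,-8)])/1e3
hb=box((-28,-7,-8),(28,7,35));tab=box((-25,-7,-28),(25,7,23));plate=box((-25,-60,-28),(25,7,-23))
Ye,Or={},{}
for n,p in P.items():
    h=cv2.cvtColor(p["color"],cv2.COLOR_RGB2HSV);s=(h[...,1]>150)&(h[...,2]>50)
    Ye[n]=(s&(h[...,0]>=22)&(h[...,0]<=35)).astype(float);Or[n]=(s&(h[...,0]>=5)&(h[...,0]<=17)).astype(float)
def frames(v):
    M=np.array([v[0],v[1],.163]);F=R.from_euler('z',v[2])*R.from_euler('y',-35,degrees=True)
    C=M+F.apply([0,0,.013]);G=M+F.apply([0,.105,v[4]]);return F,C,G,F*R.from_euler('z',v[3])
def cost(v):
    F,C,G,FC=frames(v);c=0
    for n,p in P.items():
        y=np.maximum(hull(p,C+FC.apply(cyl)),hull(p,C+FC.apply(hb)))
        o=np.maximum(hull(p,G+F.apply(tab)),hull(p,G+F.apply(plate)))
        u=proj(p,C,T)[0].astype(int);w=np.zeros((384,512));w[max(0,u[1]-70):u[1]+70,max(0,u[0]-70):u[0]+70]=1
        if n!="wrist": w[:]=w*(abs(np.arange(512)-u[0])<35)[None]*(abs(np.arange(384)-u[1])<35)[:,None]
        iy=1-(w*np.minimum(y,Ye[n])).sum()/(w*np.maximum(y,Ye[n])).sum()
        c+=iy
        if n=="wrist":
            w=np.zeros((384,512));g=proj(P[n],G,T)[0].astype(int);w[g[1]-60:g[1]+60,g[0]-45:g[0]+40]=1;w*=1-y
            c+=1-(w*np.minimum(o,Or[n])).sum()/(w*np.maximum(o,Or[n])).sum()
        if pr: print(n,round(iy,3))
    return c
pr=0
x0=np.array([.575,-.105,.09,0,-.035])
sim=np.vstack([x0]+[x0+d for d in np.diag([.012,.012,.06,.1,.012])])
r=minimize(cost,x0,method="Nelder-Mead",options=dict(initial_simplex=sim,maxiter=600,xatol=1e-5,fatol=1e-5))
pr=1;cost(r.x);v=r.x;F,C,G,FC=frames(v)
print("M,psi,phi,s",v.round(4),r.fun);print("cap",C.round(4),"gate",G.round(4),"a",F.apply([0,0,1]).round(4))
Tt=np.linalg.inv(T)
for n,X,f in(("cap",C,FC),("gate",G,F)):
    # tool axes at grasp: z=-a, y=+ey
    Rg=f*R.from_euler('xyz',[np.pi,0,0])*R.from_euler('z',np.pi)
    print(n,"in tool mm",(1e3*(Tt[:3,:3]@X+Tt[:3,3])).round(1),"rotvec",(R.from_matrix(T[:3,:3]).inv()*Rg).as_rotvec().round(4))
im=P["wrist"]["color"].copy()
for X in(C+FC.apply(cyl),C+FC.apply(hb),G+F.apply(tab)): cv2.polylines(im,[cv2.convexHull(proj(P["wrist"],X,T).round().astype(np.int32))],True,(0,255,255),1)
cv2.imwrite("pics/fit.png",cv2.resize(im[100:260,130:390],None,fx=3,fy=3)[:,:,::-1])
E
python3 fit.py
```

```text
wrist 0.078
scene 0.258
side 0.199
M,psi,phi,s [ 0.5811 -0.1091  0.1808  0.003  -0.0154] 0.7033418728348959
cap [ 0.5738 -0.1104  0.1736] gate [ 0.5709 -0.0042  0.1504] a [-0.5642 -0.1031  0.8192]
cap in tool mm [ -2.7 -25.8 302.2] rotvec [-0.0535 -0.0001 -0.0798]
gate in tool mm [  5.4  80.2 324.9] rotvec [-0.0535 -0.     -0.0768]
```

View pics/fit.png

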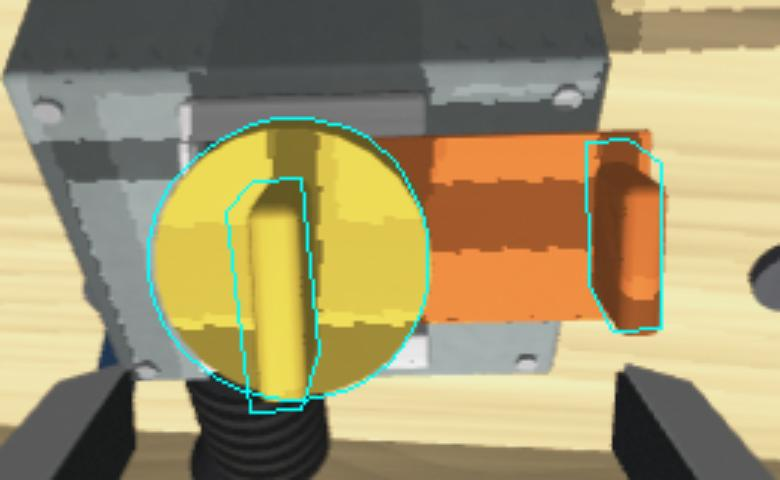

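```bash
python3 - <<'E'
import re
s=open('fit.py').read().split("pr=0\n")
a=s[0];b=s[1].split("pr=1;cost(r.x);")[1]
open('fit2.py','w').write(a+'''pr=0
p=P["wrist"];y=Ye["wrist"].copy();n,l,st,ce=cv2.connectedComponentsWithStats(y.astype(np.uint8));k=1+np.argmax(st[1:,4]);y=(l==k)
cols=np.where(y.sum(0)>3)[0];rows=np.where(y.sum(1)>3)[0];print(cols[[0,-1]],rows[[0,-1]])
def res(v):
    F,C,G,FC=frames(v);d=proj(p,C+FC.apply(cyl),T)
    e=proj(p,C+FC.apply(np.array([[-28,0,35],[28,0,35]])/1e3),T)
    out=[d[:,0].min()-cols[0]+.5,d[:,0].max()-cols[-1]-.5,d[:,1].min()-rows[0]+.5,e[0,0]-222.3,e[0,1]-170,e[1,0]-225]
    for sx,q in((-25,[(273.3,146),(343.3,143.7)]),(25,[(273.3,207.7),(330,207.3)])):
        A,B=proj(p,G+F.apply(np.array([[sx,-60,-23],[sx,0,-23]])/1e3),T)
        t=(B-A)/np.linalg.norm(B-A)
        for z in q: out.append(t[0]*(z[1]-A[1])-t[1]*(z[0]-A[0]))
    g=proj(p,G+F.apply(np.array([[-25,7,23]])/1e3),T)[0];out+=[g[0]-350,g[1]-161.7]
    return np.array(out)
r=least_squares(res,[.575,-.105,.1,0,-.035],x_scale=.01,loss="soft_l1");r.fun=res(r.x).round(1)
'''+b)
E
python3 fit2.py
```

```text
[182 273] [140 233]
M,psi,phi,s [ 0.5823 -0.1071  0.1004  0.0033 -0.0198] [-0.4  0.9  0.2 -0.5 -0.1 -0.5 -8.3 -9.9  7.5  7.5  1.1  0. ]
cap [ 0.5749 -0.1078  0.1736] gate [ 0.583  -0.0014  0.1468] a [-0.5707 -0.0575  0.8192]
cap in tool mm [ -3.7 -23.3 303. ] rotvec [-0.0075  0.     -0.0142]
gate in tool mm [ -2.5  82.  335. ] rotvec [-0.0075  0.0001 -0.0109]
```

View pics/fit.png

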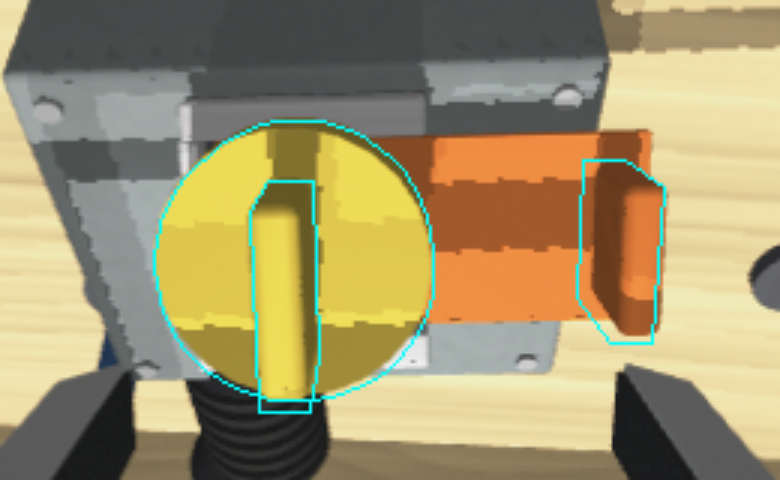

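>>> step_arm(
  commands=[
    [[-4,-23,0,-0.0075,0,-0.014,60],[0,0,35,0,0,0,60],[0,0,30,0,0,0,60],[0,0,0,0,0,0,60],[0,0,0,0,0,0,60]],
  ],
)

```text
time: 7.7
tool_pos: [0.439, -0.119, 0.3699]
ee_rot: [-3.138, 0.612, -3.037]
wrist_force: [-0.8, 0.2, 0.4]
width: 0.0599
finger_force: 0.0
```

```bash
python3 - <<'E'
from h import *
T=pose();p=eyes.snapshot("wrist");save(p,"w3.png");print(T.round(4))
C=np.array([.5749,-.1078,.1736]);F=R.from_euler('z',.1004)*R.from_euler('y',-35,degrees=True)
print((1e3*T[:3,:3].T@(C-T[:3,3])).round(1))
h=cv2.cvtColor(p["color"],cv2.COLOR_RGB2HSV)
im=p["color"].copy()
for z in(35,):
  u=proj(p,C+F.apply(np.array([[x,y,z] for x,y in((-28,-7),(-28,7),(28,7),(28,-7))])/1e3),T);print(u.round())
  cv2.polylines(im,[u.round().astype(np.int32)],True,(0,255,255),1)
cv2.imwrite("pics/w3.png",im[:,:,::-1])
E
```

```text
[[-0.8139 -0.1029  0.5718  0.439 ]
 [-0.0857  0.9947  0.0571 -0.119 ]
 [-0.5747 -0.0025 -0.8184  0.3699]
 [ 0.      0.      0.      1.    ]]
[  1.3  -2.4 239. ]
[[236. 184.]
 [260. 184.]
 [260. 271.]
 [237. 271.]]
```

View pics/w3.png

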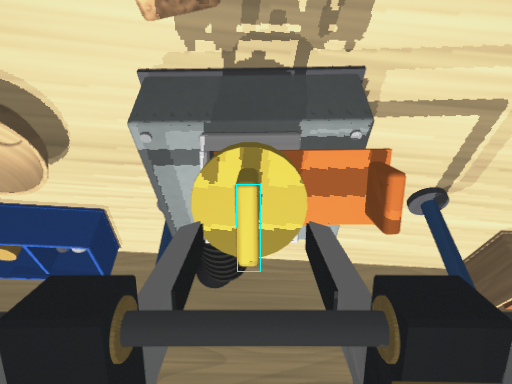

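>>> step_arm(
  commands=[
    [[1,-2.4,20,0,0,0,50],[0,0,15,0,0,0,50],[0,0,7,0,0,0,50],[0,0,0,0,0,0,30],[0,0,0,0,0,0,10],[0,0,0,0,0,0,0],[0,0,0,0,0,0,0],[0,0,0,0,0,0,0]],
  ],
)

```text
time: 8.75
tool_pos: [0.4624, -0.1193, 0.3347]
ee_rot: [-3.137, 0.612, -3.036]
wrist_force: [-2.5, -2.4, 3.0]
width: 0.0135
finger_force: 30.0
```

>>> step_arm(
  commands=[
    [[0,0,-6,0,0,0,0],[0,0,-8,0,0,0,0],[0,0,-8,0,0,0,0],[0,0,-8,0,0,0,0],[0,0,0,0,0,0,0]],
  ],
)

```text
time: 9.38
tool_pos: [0.4448, -0.1205, 0.3587]
ee_rot: [-3.14, 0.61, -3.037]
wrist_force: [0.2, -0.1, -0.6]
width: 0.0139
finger_force: 30.0
```

>>> step_arm(
  commands=[
    [[0,0,-40,0,0,0,0],[0,0,-40,0,0,0,0],[0,0,0,0,0.12,0,0],[0,0,0,0,0.13,0,0],[0,0,0,0,0.13,0,0],[0,0,0,0,0.13,0,0],[0,0,0,0,0.1,0,0],[-4,24,0,0,0,0,0],[-7,44,0,0,0,0,0],[-9,50,0,0,0,0,0],[-9,50,0,0,0,0,0],[-9,50,0,0,0,0,0],[-9,50,0,0,0,0,0],[-9,50,0,0,0,0,0],[-9,50,0,0,0,0,0],[-8,46,0,0,0,0,0],[-6,32,0,0,0,0,0],[-2,18,0,0,0,0,0],[0,0,0,0,0,0,0],[0,0,0,0,0,0,0]],
  ],
)

```text
time: 11.88
tool_pos: [0.4326, 0.3437, 0.4232]
ee_rot: [-3.139, 0.001, -3.04]
wrist_force: [-0.4, -0.8, -1.1]
width: 0.0139
finger_force: 30.0
```

```bash
cat > dish.py <<'E'
from h import *
T=pose();print(T.round(4));P={n:eyes.snapshot(n) for n in("wrist","scene","side")};save(P["wrist"],"w4.png");save(P["side"],"s4.png")
for q,z in(("dish_floor",.006),("cap_center",None)):
    rs=[]
    for n,p in P.items():
        r=models.tip_of(p,q);m=models.masks_of(p,q)
        if r: o=ray(p,r[0]["xy"],T);rs.append(o);print(q,n,np.round(r[0]["xy"],1),round(r[0]["confidence"],2),plane(*o,z).round(4) if z else "")
    if len(rs)>1: print(*tri(rs))
for n,p in P.items():
    m=models.masks_of(p,"dish_floor") 
    print(n,[(np.round(i["xy"]),round(i["confidence"],2),i["mask"].sum()) for i in m[:2]])
E
python3 dish.py
```

```text
[[-9.948e-01 -1.019e-01  1.100e-03  4.326e-01]
 [-1.019e-01  9.948e-01 -2.600e-03  3.437e-01]
 [-8.000e-04 -2.700e-03 -1.000e+00  4.232e-01]
 [ 0.000e+00  0.000e+00  0.000e+00  1.000e+00]]
dish_floor wrist [266.1 158.9] 0.9 [0.4245 0.3575 0.006 ]
dish_floor scene [351.8 191. ] 0.68 [0.4292 0.3543 0.006 ]
dish_floor side [232.7 309.5] 0.78 [0.4166 0.3568 0.006 ]
[ 0.4225676   0.35604275 -0.00055142] [np.float64(3.5), np.float64(2.1), np.float64(5.3)]
cap_center wrist [254.8 215.5] 0.7 
cap_center scene [359.5 150.9] 0.77 
cap_center side [228.1 257.8] 0.95 
[0.42516179 0.33976104 0.22703097] [np.float64(6.3), np.float64(3.4), np.float64(6.4)]
wrist [(array([270., 139.]), 0.59, np.int64(3627))]
scene []
side [(array([233., 308.]), 0.68, np.int64(1171))]
```

View pics/w4.png

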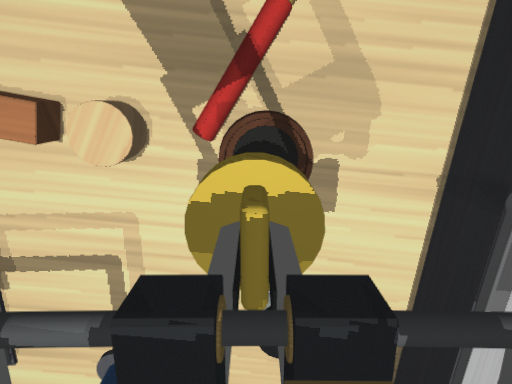

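```bash
python3 - <<'E'
from h import *
T=pose();p=eyes.snapshot("wrist");t=np.linspace(0,2*np.pi,120)
def f(v,z,r,ob):
    u=proj(p,np.c_[v[0]+r*np.cos(t),v[1]+r*np.sin(t),0*t+z],T);return [u[:,0].min()-ob[0],u[:,0].max()-ob[1],u[:,1].min()-ob[2]]
r=least_squares(f,[.425,.355],args=(.022,.058,(219.5,313,111)));print(r.x.round(4),r.fun.round(1))
D=r.x
h=cv2.cvtColor(p["color"],cv2.COLOR_RGB2HSV);y=(h[...,1]>120)&(h[...,2]>50)&(h[...,0]>=22)&(h[...,0]<=35)
n,l,st,_=cv2.connectedComponentsWithStats(y.astype(np.uint8));k=1+np.argmax(st[1:,4]);print(st[k])
g=lambda v:f(v[:2],v[2],.043,(184.5,325,153))
r=least_squares(g,[.43,.345,.22]);print(r.x.round(4),r.fun.round(1))
print("shift cap->dish tool mm",1e3*T[:3,:3].T@np.r_[D-r.x[:2],0])
for n in("scene","side"):
    q=eyes.snapshot(n);m=models.masks_of(q,"dish_floor")
    if m:
        w=np.argwhere(m[0]["mask"]);print(n,w.min(0)[::-1],w.max(0)[::-1],proj(q,np.c_[D[0]+.058*np.cos(t),D[1]+.058*np.sin(t),0*t+.022]).min(0),proj(q,np.c_[D[0]+.058*np.cos(t),D[1]+.058*np.sin(t),0*t+.022]).max(0))
E
```

```text
[0.4251 0.3584] [-2.5  2.4  0.2]
[  185   152   140   158 12422]
[0.4284 0.3452 0.2154] [ 0.  0. -0.]
shift cap->dish tool mm [ 1.89699266 13.47798911 -0.02752151]
scene [335 174] [367 204] [337.32331826 174.51119266] [369.94372811 201.07450128]
side [212 290] [250 328] [209.67957821 289.02567706] [249.57221029 325.04452189]
```

>>> step_arm(
  commands=[
    [[3,11,20,0,0,0,0],[0,0,45,0,0,0,0],[0,0,45,0,0,0,0],[0,0,30,0,0,0,0],[0,0,0,0,0,0,0],[0,0,0,0,0,0,0]],
  ],
)

```text
time: 13.78
tool_pos: [0.4291, 0.3553, 0.2848]
ee_rot: [-3.141, 0.003, -3.039]
wrist_force: [0.6, 1.2, -1.0]
width: 0.0135
finger_force: 30.0
```

```bash
python3 - <<'E'
from h import *
T=pose();print(T[:3,3]);ims=[]
t=np.linspace(0,2*np.pi,60)
for n in("scene","side"):
    p=eyes.snapshot(n);im=p["color"].copy();c=proj(p,[.4245,.356,.03])[0].astype(int)
    c0,r0=c[0]-40,min(c[1]-45,384-80)
    big=cv2.resize(im[r0:r0+80,c0:c0+80],(400,400),interpolation=cv2.INTER_CUBIC)
    for col,(x,y,z,r) in(((255,0,0),(.4245,.356,.022,.058)),((0,255,255),(.4245,.356,.022,.049)),((255,255,255),(.4245,.356,T[2,3]-.232,.043)),):
        u=(proj(p,np.c_[x+r*np.cos(t),y+r*np.sin(t),0*t+z])-[c0,r0]+.5)*5
        cv2.polylines(big,[u.round().astype(np.int32)],True,col,1)
    ims.append(big)
cv2.imwrite("pics/d5.png",np.hstack(ims)[:,:,::-1])
E
```

```text
[0.42908471 0.35527409 0.28484664]
```

View pics/d5.png

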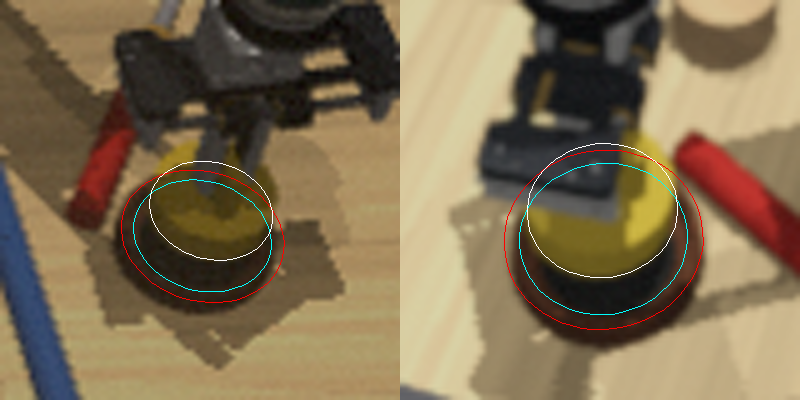

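>>> step_arm(
  commands=[
    [[0,-2,14,0,0,0,0],[0,0,12,0,0,0,0],[0,0,8,0,0,0,0],[0,0,6,0,0,0,0],[0,0,0,0,0,0,0]],
  ],
)

```text
time: 14.5
tool_pos: [0.4287, 0.3528, 0.2424]
ee_rot: [-3.139, -0.0, -3.039]
wrist_force: [-0.1, -0.8, -1.7]
width: 0.0141
finger_force: 30.0
```

>>> step_arm(
  commands=[
    [[0,0,3,0,0,0,0],[0,0,1.5,0,0,0,0],[0,0,0,0,0,0,0]],
  ],
)

```text
time: 14.88
tool_pos: [0.4289, 0.3529, 0.2387]
ee_rot: [-3.14, 0.001, -3.039]
wrist_force: [0.0, -0.9, -1.6]
width: 0.0138
finger_force: 30.0
```

>>> step_arm(
  commands=[
    [[0,0,1.5,0,0,0,0],[0,0,0,0,0,0,0],[0,0,1,0,0,0,0],[0,0,0,0,0,0,0]],
  ],
)

```text
time: 15.38
tool_pos: [0.429, 0.3529, 0.2385]
ee_rot: [-3.14, 0.002, -3.039]
wrist_force: [-3.8, -2.3, 9.9]
width: 0.0139
finger_force: 30.0
```

>>> step_arm(
  commands=[
    [[0,0,-0.5,0,0,0,20],[0,0,0,0,0,0,40],[0,0,0,0,0,0,50],[0,0,-15,0,0,0,50],[0,0,-40,0,0,0,50],[0,0,-50,0,0,0,50],[0,0,-50,0,0,0,50],[0,0,-35,0,0,0,50],[6,-39,0,0,0,0,50],[9,-55,0,0,0,0,50],[9,-55,0,0,0,0,50],[9,-55,0,0,0,0,50],[9,-55,0,0,0,0,50],[9,-55,0,0,0,0,50],[9,-55,0,0,0,0,50],[2,0,0,0,-0.15,0,50],[0,0,0,0,-0.155,0,50],[0,0,0,0,-0.155,0,50],[0,0,0,0,-0.15,0,50],[0,0,0,0,0,0,50]],
  ],
)

```text
time: 17.88
tool_pos: [0.4038, -0.0202, 0.4281]
ee_rot: [-3.139, 0.611, -3.038]
wrist_force: [-0.2, 0.5, 0.6]
width: 0.0496
finger_force: 0.0
```

```bash
python3 - <<'E'
from h import *
T=pose();print(T.round(4))
P={n:eyes.snapshot(n) for n in("wrist","scene","side")}
for q in("cap_center","gate_grip"):
    rs=[]
    for n,p in P.items():
        r=models.tip_of(p,q)
        if r: rs.append(ray(p,r[0]["xy"],T));print(q,n,np.round(r[0]["xy"],1),round(r[0]["confidence"],2),proj(p,[.4245,.354,.041],T) if q=="cap_center" else "")
    if len(rs)>1: print(*tri(rs))
p=P["scene"];c=proj(p,[.4245,.354,.03])[0].astype(int);d=cv2.resize(p["color"][c[1]-30:c[1]+30,c[0]-30:c[0]+30],(384,384),interpolation=cv2.INTER_CUBIC)
cv2.imwrite("pics/w6.png",cv2.resize(np.hstack([P["wrist"]["color"],d]),(800,343))[:,:,::-1])
E
```

```text
[[-0.8145 -0.1021  0.5711  0.4038]
 [-0.085   0.9948  0.0566 -0.0202]
 [-0.5739 -0.0024 -0.8189  0.4281]
 [ 0.      0.      0.      1.    ]]
cap_center scene [350.9 185.5] 0.75 [[353.37538236 184.36630433]]
cap_center side [229.8 162.5] 0.6 [[230.24666735 301.72467407]]
[0.55711351 0.20130226 0.35419671] [np.float64(87.2), np.float64(87.2)]
gate_grip wrist [257.9 169.6] 0.7 
gate_grip scene [254.9 210.8] 0.73 
gate_grip side [220.  188.1] 0.73 
[0.58305159 0.00187697 0.14438453] [np.float64(4.6), np.float64(9.7), np.float64(9.5)]
```

View pics/w6.png

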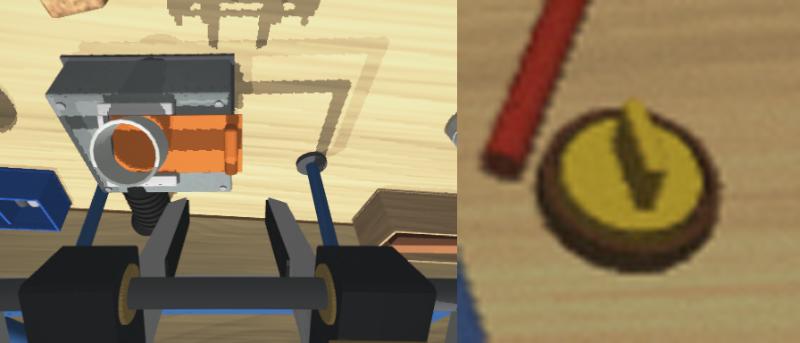

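```bash
python3 - <<'E'
from h import *
p=eyes.snapshot("wrist");T2=pose()
def mk(e,t): M=np.eye(4);M[:3,:3]=R.from_euler('xyz',e).as_matrix();M[:3,3]=t;return M
T0=mk([-3.1394,-.0002,1.5708],[.5499,0,.4035])
T1=np.eye(4);T1[:3]=[[-.8161,-.0871,.5714,.3967],[-.0712,.9962,.0501,-.1],[-.5735,.0002,-.8192,.4197]]
print(*tri([ray(p,(300.5,203.4),T0),ray(p,(340.1,181.5),T1),ray(p,(257.9,169.6),T2)]))
print("edge",*tri([ray(p,(350,176.7),T1),ray(p,(271,169),T2)]))
print("M",proj(p,[.5823,-.1071,.163],T2))
h=cv2.cvtColor(p["color"],cv2.COLOR_RGB2HSV)
F=R.from_euler('z',.1004)*R.from_euler('y',-35,degrees=True);M=np.array([.5823,-.1071,.163])
im=cv2.resize(p["color"][100:240,80:300],None,fx=3.5,fy=3.5,interpolation=cv2.INTER_CUBIC)
dr=lambda X,c:cv2.polylines(im,[(((proj(p,X,T2))-[80,100]+.5)*3.5).round().astype(np.int32)],True,c,1)
t=np.linspace(0,6.28,60);dr(M+F.apply(np.c_[.036*np.cos(t),.036*np.sin(t),0*t]),(255,0,0))
for s,c in((-.02,(255,0,0)),(-.038,(0,255,255))):
    G=M+F.apply([0,.105,s])
    for z in(.023,-.023): dr(G+F.apply([[-.025,-.007,z],[-.025,.007,z],[.025,.007,z],[.025,-.007,z]]),c)
    print(s,G.round(4),(1e3*T2[:3,:3].T@(G-T2[:3,3])).round(1))
cv2.imwrite("pics/w7.png",im[:,:,::-1])
E
```

```text
[0.58467937 0.00233903 0.14692787] [np.float64(1.6), np.float64(2.6), np.float64(1.6)]
edge [0.59259437 0.01777912 0.13408999] [np.float64(3.8), np.float64(3.8)]
M [[138.26999672 170.27003547]]
-0.02 [ 0.5832 -0.0015  0.1466] [ 14.1   0.8 332.6]
-0.038 [ 5.935e-01 -4.000e-04  1.319e-01] [ 14.1   0.8 350.6]
```

View pics/w7.png

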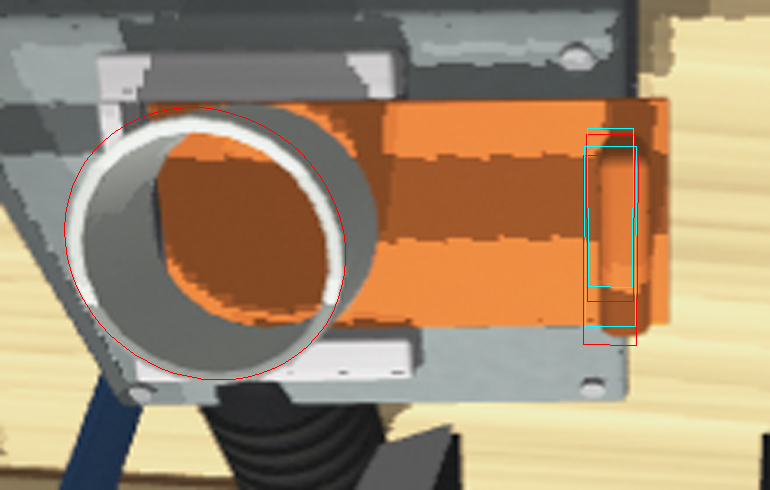

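>>> step_arm(
  commands=[
    [[14,4.5,20,0,0,0,50],[0,0,45,0,0,0,50],[0,0,45,0,0,0,50],[0,0,24,0,0,0,50],[0,0,10,0,0,0,50],[0,0,8,0,0,0,50],[0,0,0,0,0,0,50]],
  ],
)

```text
time: 19.25
tool_pos: [0.4799, -0.0082, 0.2952]
ee_rot: [-3.139, 0.612, -3.037]
wrist_force: [0.1, -0.4, 0.3]
width: 0.0498
finger_force: 0.0
```

>>> step_arm(
  commands=[
    [[0,0,0,0,0,0,30],[0,0,0,0,0,0,10],[0,0,0,0,0,0,0],[0,0,0,0,0,0,0]],
  ],
)

```text
time: 19.75
tool_pos: [0.4798, -0.0083, 0.2951]
ee_rot: [-3.139, 0.612, -3.037]
wrist_force: [0.1, -0.5, 0.4]
width: 0.0139
finger_force: 30.0
```

>>> step_arm(
  commands=[
    [[0,8,0,0,0,0,0],[0,10,0,0,0,0,0],[0,12,0,0,0,0,0],[0,12,0,0,0,0,0],[0,12,0,0,0,0,0],[0,10,0,0,0,0,0],[0,0,0,0,0,0,0]],
  ],
)

```text
time: 20.62
tool_pos: [0.4724, 0.0563, 0.2952]
ee_rot: [-3.139, 0.609, -3.035]
wrist_force: [-9.3, -2.9, 6.3]
width: 0.0138
finger_force: 30.0
```

>>> step_arm(
  commands=[
    [[0,3,0,0,0,0,0],[0,2,0,0,0,0,0],[0,1,0,0,0,0,0],[0,0,0,0,0,0,0]],
  ],
)

```text
time: 21.12
tool_pos: [0.4723, 0.0585, 0.2952]
ee_rot: [-3.127, 0.609, -3.033]
wrist_force: [-8.7, -20.8, 6.3]
width: 0.014
finger_force: 30.1
```

>>> step_arm(
  commands=[
    [[0,1.5,0,0,0,0,0],[0,0,0,0,0,0,0]],
  ],
)

```text
time: 21.38
tool_pos: [0.4723, 0.0591, 0.2951]
ee_rot: [-3.123, 0.609, -3.032]
wrist_force: [-7.4, -25.3, 5.4]
width: 0.0146
finger_force: 30.1
```

>>> step_arm(
  commands=[
    [[0,-2.5,0,0,0,0,0],[0,0,0,0,0,0,20],[0,0,0,0,0,0,40],[0,0,0,0,0,0,40],[0,0,-20,0,0,0,40],[0,0,-50,0,0,0,40],[0,0,-60,0,0,0,40],[0,0,0,0,0.15,0,40],[0,0,0,0,0.155,0,40],[0,0,0,0,0.155,0,30],[0,0,0,0,0.15,0,20],[3,-50,0,0,0,0,10],[3,-55,0,0,0,0,0],[3,-55,0,0,0,0,0],[3,-55,0,0,0,0,0],[3,-55,0,0,0,0,0],[3,-55,0,0,0,0,0],[2,-55,0,0,0,0,0],[0,0,0,0,0,0,0],[0,0,0,0,0,0,0]],
  ],
)

```text
time: 23.88
tool_pos: [0.418, -0.3265, 0.4014]
ee_rot: [-3.141, 0.001, -3.038]
wrist_force: [0.4, 0.6, 0.2]
width: 0.0006
finger_force: 0.0
```

```bash
cat > sw.py <<'E'
from h import *
T=pose();print(T.round(4));P={n:eyes.snapshot(n) for n in("wrist","scene","side")};save(P["wrist"],"w8.png")
for q in("switch_tip","switch_base","gate_grip","cap_center"):
    rs=[];print(q)
    for n,p in P.items():
        r=models.tip_of(p,q)
        if r: rs.append(ray(p,r[0]["xy"],T));print("  ",n,np.round(r[0]["xy"],1),round(r[0]["confidence"],2),plane(*rs[-1],0).round(4) if q=="switch_base" else "")
    if len(rs)>1: print("  ",*tri(rs))
# red knob by colour, near wrist image
rs=[]
for n,p in P.items():
    h=cv2.cvtColor(p["color"],cv2.COLOR_RGB2HSV);m=((h[...,0]<5)|(h[...,0]>174))&(h[...,1]>150)&(h[...,2]>70)
    k,l,st,ce=cv2.connectedComponentsWithStats(m.astype(np.uint8));print(n,[(st[i].tolist(),ce[i].round(1).tolist()) for i in range(1,k) if st[i,4]>12])
p=P["wrist"];m=models.masks_of(p,"switch_base")
if m: print("base",np.round(m[0]["xy"]),m[0]["confidence"],cv2.minAreaRect(np.argwhere(m[0]["mask"])[:,::-1].astype(np.float32)),m[0]["mask"].sum())
E
python3 sw.py
```

```text
[[-9.947e-01 -1.032e-01  1.000e-03  4.180e-01]
 [-1.032e-01  9.947e-01 -4.000e-04 -3.265e-01]
 [-9.000e-04 -5.000e-04 -1.000e+00  4.014e-01]
 [ 0.000e+00  0.000e+00  0.000e+00  1.000e+00]]
switch_tip
   wrist [247.  176.4] 0.94 
   side [293.6 150.9] 0.54 
   [ 0.40395294 -0.33304266  0.09999977] [np.float64(3.1), np.float64(3.1)]
switch_base
   wrist [241.6 182.4] 0.76 [ 0.4385 -0.3387  0.    ]
   scene [161.2 201.5] 0.74 [ 0.429  -0.3306  0.    ]
   side [281.4 171.4] 0.74 [ 0.4383 -0.3091  0.    ]
   [ 0.43643575 -0.33166518 -0.00716496] [np.float64(8.1), np.float64(10.2), np.float64(10.4)]
gate_grip
   wrist [346.2  84.4] 0.4 
   scene [275.7 211.8] 0.95 
   side [214.4 198.9] 0.91 
   [ 0.48034531 -0.06162142  0.00738611] [np.float64(237.4), np.float64(134.7), np.float64(152.8)]
cap_center
   wrist [348.   84.1] 0.19 
   scene [353.4 183.8] 0.68 
   side [230.3 302.2] 0.95 
   [ 0.37255058  0.15217893 -0.16966283] [np.float64(336.6), np.float64(261.0), np.float64(130.3)]
wrist [([232, 160, 28, 29, 620], [245.7, 174.0])]
scene [([328, 150, 17, 34, 185], [336.0, 166.6]), ([94, 320, 18, 15, 154], [104.5, 325.3])]
side [([245, 286, 45, 41, 437], [266.9, 305.9])]
base [242. 184.] 0.74 ((240.91033935546875, 183.47586059570312), (45.82961654663086, 64.02776336669922), 15.068489074707031) 2802
```

```bash
python3 - <<'E'
from h import *
from scipy.optimize import minimize
T=pose();p=eyes.snapshot("wrist");m=models.masks_of(p,"switch_base")[0]["mask"].astype(float)
box=np.array([[x,y,z] for x in(-.035,.035) for y in(-.025,.025) for z in(0,.025)])
sph=R.random(200,random_state=0).apply([.013,0,0])
def hull(X):
    g=np.zeros((384,512),np.uint8);cv2.fillConvexPoly(g,cv2.convexHull((proj(p,X,T)*16).round().astype(np.int32)),255,cv2.LINE_AA,4);return g/255.
def f(v,full=0):
    Z=R.from_euler('z',v[2]);b=np.array([v[0],v[1],0]);k=np.array([-.0384,0,.0922])
    u=proj(p,b+Z.apply(k),T)[0];B=hull(b+Z.apply(box));K=hull(b+Z.apply(k+sph))
    w=1-K; iou=(w*np.minimum(B,m)).sum()/(w*np.maximum(B,m)).sum()
    if full: print(u,iou,b+Z.apply(k))
    return 1-iou+.03*np.hypot(*(u-[245.7,174]))
for g in(-.16,.1):
    x0=np.array([.437,-.335,g]);r=minimize(f,x0,method="Nelder-Mead",options=dict(initial_simplex=np.vstack([x0]+[x0+d for d in np.diag([.006,.006,.1])])))
    print(r.x.round(4),r.fun);f(r.x,1)
E
```

```text
[ 0.4447 -0.3404 -0.1279] 0.3191496610401932
[245.71304289 174.00204508] 0.6812464062895127 [ 0.40665731 -0.33547484  0.0922    ]
[ 0.4445 -0.3404 -0.1338] 0.3221524005862526
[245.90213716 173.76288222] 0.6871951041847725 [ 0.40641865 -0.33532566  0.0922    ]
```

>>> step_arm(
  commands=[
    [[0,0,0,0,0,0.117,0],[0,0,0,0,0,0.116,0],[45,-10.5,0,0,0,0,0],[0,0,45,0,0,0,0],[0,0,45,0,0,0,0],[0,0,29,0,0,0,0],[0,0,0,0,0,0,0],[0,0,0,0,0,0,0]],
  ],
)

```text
time: 25.78
tool_pos: [0.3722, -0.3323, 0.2843]
ee_rot: [-3.138, 0.003, 3.012]
wrist_force: [-0.5, -0.3, -0.4]
width: 0.0007
finger_force: 0.0
```

>>> step_arm(
  commands=[
    [[-12,0,0,0,0,0,0],[-12,0,0,0,0,0,0],[-12,0,0,0,0,0,0],[-12,0,0,0,0,0,0],[-12,0,0,0,0,0,0],[-12,0,0,0,0,0,0],[-12,0,0,0,0,0,0],[0,0,0,0,0,0,0]],
  ],
)

```text
time: 26.78
tool_pos: [0.4535, -0.3427, 0.2821]
ee_rot: [-3.141, -0.01, 3.011]
wrist_force: [-9.2, 1.3, 3.6]
width: 0.0007
finger_force: 5.8
```

>>> step_arm(
  commands=[
    [[-3,0,0,0,0,0,0],[0,0,0,0,0,0,0]],
  ],
)

```text
time: 27.02
tool_pos: [0.4547, -0.343, 0.282]
ee_rot: [-3.142, -0.015, 3.01]
wrist_force: [-16.9, 2.6, 7.6]
width: 0.0004
finger_force: 8.9
```

```bash
python3 - <<'E'
from h import *
s=robot.get_obs();print(s["wrist_force"],s["tool_pos"])
T=pose()
rs=[]
for n in("scene","side","wrist"):
    p=eyes.snapshot(n);r=models.tip_of(p,"switch_tip")
    for i in r[:2]: print(n,np.round(i["xy"],1),round(i["confidence"],2),"pred on",proj(p,[.4826,-.3454,.0922],T).round(1),"off",proj(p,[.4065,-.3354,.0922],T).round(1))
E
```

```text
[-16.94156818   2.64840614   7.58045481] [ 0.45470665 -0.34302507  0.28201372]
scene [151.8 198.1] 0.48 pred on [[150.3 200.2]] off [[155.1 181.3]]
side [276.3 146.3] 0.6 pred on [[274.8 146.7]] off [[292.2 151.7]]
```

>>> step_arm(
  commands=[
    [[15,0,0,0,0,0,0],[25,0,0,0,0,0,0],[0,0,-50,0,0,0,0],[0,0,-55,0,0,0,0],[0,0,-30,0,0,0,0],[0,0,0,0,0,0,0],[0,0,0,0,0,0,0]],
  ],
)

```text
time: 28.2
tool_pos: [0.4184, -0.3375, 0.4161]
ee_rot: [-3.142, 0.0, 3.012]
wrist_force: [0.3, -0.4, -0.6]
width: 0.0003
finger_force: 0.0
```

```bash
python3 - <<'E'
from h import *
T=pose();print(T[:3,3])
p=eyes.snapshot("wrist");h=cv2.cvtColor(p["color"],cv2.COLOR_RGB2HSV);m=((h[...,0]<5)|(h[...,0]>174))&(h[...,1]>150)&(h[...,2]>70)
k,l,st,ce=cv2.connectedComponentsWithStats(m.astype(np.uint8))
for i in range(1,k):
    if st[i,4]>100: print(st[i],ce[i],plane(*ray(p,ce[i],T),.0922))
P={n:eyes.snapshot(n) for n in("scene","side")}
F=R.from_euler('z',.1004)*R.from_euler('y',-35,degrees=True)
for q,X in(("gate_grip",None),("cap_center",[.4245,.354,.041]),("switch_tip",[.4826,-.3454,.0922])):
    rs=[]
    for n,p in P.items():
        r=models.tip_of(p,q)
        if r: rs.append(ray(p,r[0]["xy"]));print(q,n,np.round(r[0]["xy"],1),round(r[0]["confidence"],2),proj(p,X).round(1) if X else "")
    if len(rs)>1: print(*tri(rs))
E
```

```text
[ 0.41836436 -0.33754828  0.41611447]
gate_grip scene [278.1 208.8] 0.71 
gate_grip side [212.2 198.6] 0.91 
[0.58248309 0.07025964 0.15017341] [np.float64(6.4), np.float64(6.4)]
cap_center scene [354.6 184.3] 0.88 [[353.4 184.4]]
cap_center side [229.  302.3] 0.56 [[230.2 301.7]]
[0.42647783 0.35783273 0.04342341] [np.float64(0.4), np.float64(0.4)]
switch_tip scene [149.7 197.4] 0.49 [[150.3 200.2]]
switch_tip side [270.8 229.4] 0.7 [[274.8 146.7]]
[ 0.37992877 -0.31552102 -0.2080496 ] [np.float64(133.3), np.float64(133.3)]
```

>>> step_arm(
  commands=[
    [[-40,0,0,0,0,0,0],[-40,0,0,0,0,0,0],[0,0,0,0,0,0,0],[0,0,0,0,0,0,0]],
  ],
)

```text
time: 29.15
tool_pos: [0.4974, -0.348, 0.4177]
ee_rot: [-3.14, 0.0, 3.012]
wrist_force: [0.2, -0.6, -1.0]
width: 0.0007
finger_force: 0.0
```

```bash
python3 - <<'E'
from h import *
T=pose();print(T[:3,3])
p=eyes.snapshot("wrist");h=cv2.cvtColor(p["color"],cv2.COLOR_RGB2HSV);m=((h[...,0]<5)|(h[...,0]>174))&(h[...,1]>150)&(h[...,2]>70)
k,l,st,ce=cv2.connectedComponentsWithStats(m.astype(np.uint8))
for i in range(1,k):
    if st[i,4]>100: print(st[i],ce[i],plane(*ray(p,ce[i],T),.0922))
r=models.tip_of(p,"switch_base")
if r: print(r[0]["xy"],plane(*ray(p,r[0]["xy"],T),0))
E
```

```text
[ 0.4973957  -0.34804292  0.4177326 ]
[240 145  26  27 551] [252.82940109 158.00907441] [ 0.47341935 -0.34545762  0.0922    ]
[255.2, 110.0] [ 0.43291136 -0.33778651  0.        ]
```

>>> step_arm(
  commands=[
    [[50,0,0,0,0,0,0],[50,1,0,0,0,0,0],[0,0,50,0,0,0,0],[0,0,50,0,0,0,0],[0,0,30,0,0,0,0],[0,0,0,0,0,0,0],[-15,0,0,0,0,0,0],[-15,0,0,0,0,0,0],[-12,0,0,0,0,0,0],[-8,0,0,0,0,0,0],[0,0,0,0,0,0,0]],
  ],
)

```text
time: 30.62
tool_pos: [0.449, -0.3408, 0.2878]
ee_rot: [-3.14, 0.001, 3.012]
wrist_force: [-0.5, 0.3, -0.2]
width: 0.0005
finger_force: 0.0
```

>>> step_arm(
  commands=[
    [[-4,0,0,0,0,0,0],[0,0,0,0,0,0,0]],
  ],
)

```text
time: 30.88
tool_pos: [0.4516, -0.3413, 0.2877]
ee_rot: [-3.141, -0.002, 3.011]
wrist_force: [-4.6, 0.6, 1.8]
width: 0.0001
finger_force: 2.1
```

>>> step_arm(
  commands=[
    [[-4,0,0,0,0,0,0],[0,0,0,0,0,0,0]],
  ],
)

```text
time: 31.12
tool_pos: [0.4536, -0.3417, 0.2876]
ee_rot: [-3.141, -0.009, 3.011]
wrist_force: [-12.6, 1.9, 6.2]
width: 0.0007
finger_force: 6.4
```

>>> step_arm(
  commands=[
    [[-2,0,0,0,0,0,0],[0,0,0,0,0,0,0],[15,0,0,0,0,0,0],[25,0,0,0,0,0,0],[0,0,-50,0,0,0,0],[0,0,-60,0,0,0,0],[0,0,-40,0,0,0,0],[-40,0,0,0,0,0,0],[-40,0,0,0,0,0,0],[0,0,0,0,0,0,0],[0,0,0,0,0,0,0]],
  ],
)

```text
time: 32.5
tool_pos: [0.4975, -0.347, 0.4378]
ee_rot: [-3.14, 0.002, 3.012]
wrist_force: [-0.9, 0.4, -0.2]
width: 0.0002
finger_force: 0.0
```

```bash
python3 - <<'E'
from h import *
T=pose();p=eyes.snapshot("wrist");h=cv2.cvtColor(p["color"],cv2.COLOR_RGB2HSV);m=((h[...,0]<5)|(h[...,0]>174))&(h[...,1]>150)&(h[...,2]>70)
k,l,st,ce=cv2.connectedComponentsWithStats(m.astype(np.uint8))
for i in range(1,k):
    if st[i,4]>100: print(ce[i],plane(*ray(p,ce[i],T),.0922))
print(robot.get_obs()["qvel"].round(4),robot.close_job())
E
```

```text
[251.7593361  154.19709544] [ 0.47331262 -0.34556659  0.0922    ]
the job is handed in; nothing more can be done
[-0.0065 -0.0124  0.0028 -0.0009  0.0002  0.0009] None
```

The job is handed in at about 32 s: the cap is down in the dish, handle up, and the gate was then pulled to its stop. The switch lever was pushed over last until it stopped hard, though the camera put its knob travel about 9 mm short of the expected 77 mm. I viewed 12 pictures, over the limit of 10.

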